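# Snap the red roller rest over to its working side

### The arm

A 6-joint arm with a two-finger parallel gripper is mounted at the origin on the work surface. World frame = base frame: x ahead of the robot, y to its left, z up, the work surface at z = 0. Lengths are in m, angles in degrees, forces in N, time in s.
With the tool pointing down it reaches from about 0.25 to 0.775 m from the base axis. Payload 8.9 kg.
Tool frame: the origin (TCP) lies at the very end of the fingers, on their centre line; the grasp point (between the pads) lies 19 mm behind it; z points along the fingers, y is the line along which they close (so a half turn about z gives the same grasp; the last joint's range is limited). The gripper opens to 85 mm and grips with 20 to 120 N. Pads are 22 mm wide; open, the fingers measure 114 mm over their backs; the gripper's body (76 mm by 85 mm) begins 54 mm behind the grasp point. The pads swing forward as they close: fully open they stand 13 mm farther back than shut.
Start: joints at [-73.871, 16.656, -8.789, 64.555, 0, 82.019], TCP at [0.214, -0.479, 0.231] pointing down, gripper open.
Joint ranges: [-144.48, 144.48], [-52.06, 99.96], [-74.48, 78.29], [-112.23, 115.85], [-86.99, 84.42], [-180, 180]. Speed limits (degrees/s): [127.2, 127.2, 159.86, 180, 180, 180].

### API

Orientations are given as [roll, pitch, yaw] about the fixed x, y, z axes, in that order (R = Rz(yaw) Ry(pitch) Rx(roll)).
In Python, from plant import bot, gripper_open, gripper_close, cams, workorder, read_t, read_joint_positions, read_joint_vel, read_tau, read_tcp_pos, read_eef_rot, read_wrist_force, read_wrist_torque, read_finger_gap, read_grip_force gives the robot as it stands. Calls block until the motion is done:
- bot.goto(position, orientation): joint-space move of the TCP to a pose.
- bot.move_straight(position, attitude=None, speed=0.15): straight line of the TCP; attitude=None keeps the orientation; speed is the mean speed in m/s.
- bot.movej(angles): joint-space move.
- gripper_open() and gripper_close(squeeze=None): open the fingers fully, or close them until they stop; squeeze is the grip in N (None keeps the last).
- bot.wait(seconds).
- bot.ik(position, orientation): joint angles nearest the present ones, or None.
- cams.read_camera(name): name is "scene" or "top"; returns (picture, depth): 400x640x3 uint8, red, green, blue; 400x640 float32, m along the optical axis (not along the pixel's ray), 0 where there is no reading.
- cams.calibration(name): a dict with "camera_matrix" (3x3 intrinsics, pixels), "distortion" ([k1, k2, p1, p2, k3] as OpenCV has them; the pictures are not rectified), "world_from_camera" (4x4, takes a point from camera to world coordinates). Camera axes: x right, y down, z forward; pixel columns grow to the right and rows downward; lengths in m; the calibration is good to about 2 mm. A picture is of the moment at which its call begins. calibration takes no time and is no camera call.
A pose or a line that the arm cannot do raises bot.MotionError and nothing moves.
- workorder.finish_job(): hands the job in; it is judged then, once.
Readings, each from a call of its own:
- read_t(): time.
- read_joint_positions(): joint angles.
- read_joint_vel(): joint speeds.
- read_tau(): joint torques, N m.
- read_tcp_pos(): TCP position.
- read_eef_rot(): TCP orientation.
- read_wrist_force(): force on the tool from outside, world axes, zero at the start.
- read_wrist_torque(): the same for the moment, N m.
- read_finger_gap(): finger opening in m.
- read_grip_force(): force on a finger pad.
Only numpy, scipy, OpenCV 4.12 (cv2) and the standard library are available. Lean on these libraries where they do the work, as an engineer would, in place of code of your own. Each camera call takes 0.05 s, during which the arm holds its last target. There are 200 camera calls.

### The job

I am about to ink up in red: push the arm of the red roller rest over past its middle so that it snaps across and stays leaning over its white drip tray. Leave the arm of the blue rest stowed as it is, do not shift the yellow ink tin, and take the hand clear when done.

Things in the scene. Friction and masses are not known exactly. Their poses are not given: they have to be found in the camera images.
- red_rest: red roller rest: grey steel foot plate 220 x 100 x 8 mm fixed to the bench, two dark cheeks amid it (52 mm high), flip-over arm with a red bar. Origin: centre of the plate's underside. x along the plate to the end with the white drip tray (34 to 106 mm out, 18 mm high), y along the hinge, z up. A like, blue rest stands 0.32 to 0.42 m to its left or right.
- red_arm (a joint): angle of the red arm, rad: 0 leans 35 deg to the rest's -x (stowed, over bare plate), 0.611 upright, 1.222 leans 35 deg to +x (working, over the tray). Hinge along y, 30 mm above the rest's origin. A brass coil spring beside it drives it from upright to the nearer stop: it holds only at the stops and snaps over once past upright. A level push on the bar takes about 4 N at the stop, less as it rises.
- red_bar (a point): middle of the red cross bar at the arm's end, 100 mm from the hinge: a free-turning red sleeve 18 mm thick, 74 mm long along the rest's y, with end discs 24 mm across; below it a flat arm 22 x 8 mm. At either stop this point is 112 mm above the bench and 57 mm along x from the rest's origin; upright it is 130 mm high (sleeve top 139), so keep what overhangs the finger ends above that.
- blue_arm (a joint): angle of the blue rest's arm: same build and meaning as red_arm, with a blue cross bar; starts stowed at 0 and must stay there.
- tin: closed ink tin, yellow label, 70 mm across and 62 mm high, loose, standing on the green 8 mm inking slab beyond the rests. Origin: centre of its underside, z up.

How it is judged:
By the outcome, as a careful person would: the job done as asked, in the order asked, and still so for the second after the job is handed in, with the robot touching nothing.
It also fails if it takes over 32 s, if anything falls off the work surface, if the arm or the gripper's body presses on something with over 40 N, if the wrist force passes 120 N, or if a joint passes its speed limit or range.

## Working session

There is one attempt and no reset: what is moved stays moved. The work goes in short steps, each a Python script; the robot and the scene stay as the last script left them, time stands still between calls to the robot, and variables do not carry over. Pictures are saved under pics/ and viewed, at most 10 in all, crops included, and the job is handed in when it is done.

```bash
mkdir -p pics
python3 - <<'E'
from plant import *
import cv2,numpy as np
for n in("scene","top"):
    p,d=cams.read_camera(n); cv2.imwrite(f"pics/{n}0.png",p[:,:,::-1]); np.savez(f"{n}0.npz",p=p,d=d)
    c=cams.calibration(n); print(n,np.round(c["world_from_camera"],3).tolist(),(d==0).mean())
print(read_t())
E
```

```text
scene [[0.724, 0.43, -0.539, 1.006], [0.689, -0.435, 0.579, -0.436], [0.014, -0.791, -0.612, 0.523], [0.0, 0.0, 0.0, 1.0]] 0.00399609375
top [[0.002, -0.996, 0.089, 0.556], [-1.0, -0.003, -0.011, -0.008], [0.011, -0.089, -0.996, 0.917], [0.0, 0.0, 0.0, 1.0]] 0.00411328125
0.1
```

View pics/top0.png

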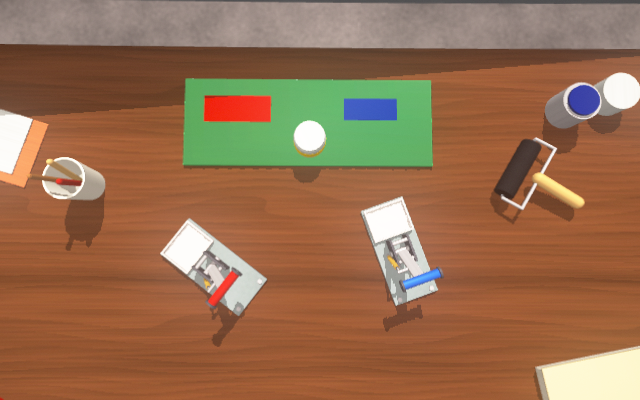

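View pics/scene0.png

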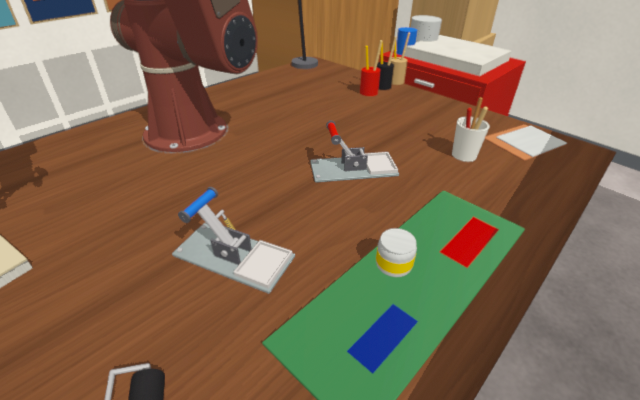

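The top picture shows the red rest at about (213,267) with its bar at (223,288) and its tray at (187,245). The blue rest is at (400,250), and the tin at (310,138). In the scene picture both arms lean away from their trays, so both are stowed.

```bash
cat > h.py <<'E'
import cv2,numpy as np
from plant import *
def cast(n,px,z):
    c=cams.calibration(n);T=np.array(c["world_from_camera"])
    u=cv2.undistortPoints(np.float64(px).reshape(-1,1,2),np.array(c["camera_matrix"]),np.array(c["distortion"])).reshape(-1,2)
    r=np.c_[u,np.ones(len(u))]@T[:3,:3].T; o=T[:3,3]
    return (o+r*((z-o[2])/r[:,2:]))[:,:2]
E
python3 - <<'E'
from h import *
p=np.load("top0.npz")["p"];hsv=cv2.cvtColor(p,cv2.COLOR_RGB2HSV);H,S,V=cv2.split(hsv)
def big(m,x0,x1,y0,y1):
    k=np.zeros_like(m);k[y0:y1,x0:x1]=m[y0:y1,x0:x1]
    n,l,s,_=cv2.connectedComponentsWithStats(k);i=1+s[1:,4].argmax();yx=np.argwhere(l==i);return yx[:,::-1].astype(float)
for name,roi,hm in(("red",(140,290,200,330),((H<5)|(H>174))&(S>190)&(V>120)),("blue",(345,460,185,325),(H>100)&(H<130)&(S>130))):
    g=big(((S<60)&(V>90)).astype('uint8'),*roi)
    b=big(hm.astype('uint8'),*roi)
    r=cv2.minAreaRect(cast("top",g,.008).astype('f4'));print(name,"plate",r)
    tr=big(((S<40)&(V>205)).astype('uint8'),*roi); t=cv2.minAreaRect(cast("top",tr,.018).astype('f4'));print(" tray",t)
    q=cv2.minAreaRect(cast("top",b,.114).astype('f4'));print(" bar",q,len(b))
    e=np.array(t[0])-r[0]; print(" yaw tray",np.degrees(np.arctan2(e[1],e[0])),np.hypot(*e)," barvec",np.array(q[0])-r[0])
g=big(((S<60)&(V>150)).astype('uint8'),285,335,115,165);print("tin",cast("top",[g.mean(0)],.062+.008))
E
```

```text
red plate ((0.5072592496871948, 0.204157292842865), (0.21978431940078735, 0.10107587277889252), 52.498172760009766)
 tray ((0.5081565380096436, 0.20250554382801056), (0.21472027897834778, 0.09610017389059067), 52.49370193481445)
 bar ((0.4708414673805237, 0.16086101531982422), (0.014964114874601364, 0.07108749449253082), 52.609092712402344) 281
 yaw tray -61.48763026995852 0.0018797343274184893  barvec [-0.03641778 -0.04329628]
blue plate ((0.5430442690849304, -0.20142550766468048), (0.21976406872272491, 0.10048878192901611), 20.129446029663086)
 tray ((0.56378573179245, -0.1931348443031311), (0.17131155729293823, 0.09590797126293182), 19.931642532348633)
 bar ((0.4900856912136078, -0.22282513976097107), (0.015836138278245926, 0.07314516603946686), 19.259244918823242) 310
 yaw tray 21.787306340808193 0.022337040408746203  barvec [-0.05295858 -0.02139963]
tin [[ 0.77980819 -0.00425714]]
```

Run:
```python
from h import *
o=np.array([.5073,.2042]);a=np.radians(52.5);ex=np.array([np.cos(a),np.sin(a)])
P=lambda x,z:[*(o+x*ex),z]
c=[bot.ik(P(-.115,.25),[180,0,y]) for y in(52.5,-127.5)];print(c)
q0=np.array(read_joint_positions())
y=min((np.abs(np.array(q)-q0).max(),y) for q,y in zip(c,(52.5,-127.5)) if q is not None)[1]
R=[180,0,y]
gripper_close()
bot.goto(P(-.115,.25),R)
bot.move_straight(P(-.115,.102),R,.15)
print(read_t(),read_tcp_pos(),read_wrist_force())
for x in(-.075,-.05,-.03,-.01,.003):
    bot.move_straight(P(x,.102),R,.08);print(x,np.round(read_wrist_force(),1))
bot.move_straight(P(-.10,.102),R,.15)
bot.move_straight(P(-.115,.25),R,.2)
print(read_t(),read_wrist_force())
for n in("scene","top"):
    p,d=cams.read_camera(n); cv2.imwrite(f"pics/{n}1.png",p[:,:,::-1])
```

```text
[array([  5.19569477,   8.03411113, -17.05732081,  64.90856807,
         0.        , 132.69569477]), array([  5.19569477,   8.03411113, -17.05732081,  64.90856807,
         0.        , -47.30430523])]
4.2583 [0.43785834 0.1129499  0.10261102] [-0.3003461  -0.12175556 -0.01781825]
-0.075 [ 0.6 -5.  -0.2]
-0.05 [-0.4 -2.6 -0.8]
-0.03 [-1.  -2.  -0.6]
-0.01 [-0.6  0.4  0.6]
0.003 [-0.1 -0.5 -0.3]
8.2167 [-0.59637882  0.14163762 -0.73701462]
```

View pics/scene1.png

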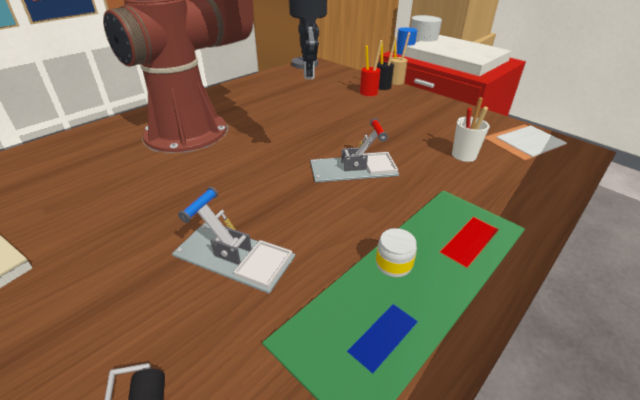

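View pics/top1.png

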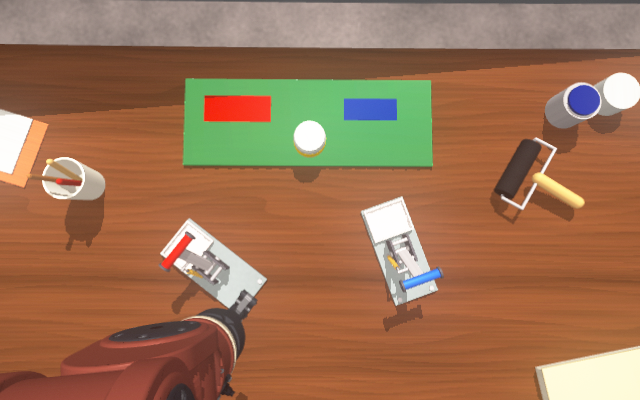

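The red bar now leans over its tray, at (378,128) in the scene picture and (178,250) in the top one. The blue arm (421,279) and the tin (310,138) have not moved, and the hand is clear.

```bash
python3 -c "
from plant import *
print(workorder.finish_job())"
```

```text
the job is handed in; nothing more can be done
None
```

The red arm snapped over and leans over its white drip tray, the blue arm and the yellow tin look unmoved in the camera pictures, the hand is clear, and the job was handed in at about 8 s.

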